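Seat and clamp the hole plate in the drilling jig

TASK

One lane of the drilling jig holds the flat aluminium hole plate. With closed fingers, push the plate along its lane until it sits flush against the stop, then push the handle of that lane's toggle clamp over past centre so that it snaps shut onto the plate, and back away. Push only: do not pick the plate up, leave the other clamp open, and leave the wheels, tools and other things where they are.

Things in the scene. Friction and masses are not known exactly. Their poses are not given: they have to be found in the camera images.
- fixture: drilling jig screwed to the bench: plywood board x -120 to 140, y -165 to 165, z 0 to 12 mm; z 0 = bench top, x along the lanes away from the robot, y left. Two lanes along x, at y +75 (left) and -75 (right), 64 mm wide between 10 mm wide rails (top z 22), open at the robot's end. A toggle clamp stands outside each lane: steel cheeks at x 63 to 97, |y| 122 to 152, top z 56, pivot at x 80, |y| 137, z 45
- stop_left (a point): foot of the left lane's steel stop, in mid lane, on the face that looks along the lane to the robot; fixture x +110, y +75, z +12 mm. The stop is 84 mm wide, 15 mm thick and reaches up to z 30 mm
- stop_right (a point): the same point of the right lane's stop; fixture x +110, y -75, z +12 mm
- plate: loose flat aluminium plate with rows of small square holes, 110 (x) x 60 (y) x 15 (z) mm, 0.15 to 0.31 kg, lying in one of the two lanes, long side along the lane. Origin at the centre of its underside, x along its length. It starts 35 to 75 mm short of the stop; when it is home its origin is 55 mm from the stop's face (fixture x +55)
- lever_left (a joint): left toggle clamp, rad about a pivot along the jig's x. 0 = open, handle leaning 34 deg outward from the lane; it grows as the handle swings inward over the lane. Spring-loaded away from centre (0.6, handle upright): about 5 N near the handle's tip starts it, 0 N at centre; past centre it snaps over by itself and rests at about 1.2 with its pad pressing on the plate (1.32 on an empty lane)
- lever_right (a joint): right toggle clamp (mirrored), rad about a pivot along the jig's x. 0 = open, handle leaning 34 deg outward from the lane; it grows as the handle swings inward over the lane. Spring-loaded away from centre (0.6, handle upright): about 5 N near the handle's tip starts it, 0 N at centre; past centre it snaps over by itself and rests at about 1.2 with its pad pressing on the plate (1.32 on an empty lane)
- clamp_left_tip (a point): centre of the round end of the left clamp's handle, 85 mm from its pivot; the handle is a round bar, 12 mm thick near the pivot, 16 mm over its rubber-sleeved outer two thirds. Open, this point is at fixture x +80, y +185, z +115 mm (handle's top z 123)
- clamp_right_tip (a point): the same point of the right clamp's handle. Open: fixture x +80, y -185, z +115 mm
- clamp_left: the moving part of the left toggle clamp: handle, and an arm with a round rubber pad, 18 mm diameter, 45 mm from the pivot; it comes down on the plate's top when the clamp closes. Origin on the pivot
- clamp_right: the same part of the right clamp; its origin lies on that clamp's pivot
- wheel: bystander: green robot wheel with rollers, 58 mm diameter, 24 mm high, lying flat in the lane that does not hold the plate; origin at its underside centre
- spare_wheel: bystander: the same kind of wheel lying on the bench to the right of the jig
- standoff: bystander: upright round steel standoff, 18 mm diameter, 38 mm tall, on the board's middle strip between the lanes; origin at its underside centre
- screwdriver: bystander: screwdriver lying on the bench to the left of the jig
- wrench: bystander: wrench lying on the bench beyond the jig
- glue: bystander: white bottle, 44 mm diameter, 120 mm tall, on the bench to the right of the jig
- jar: bystander: squat pale jar with a grey lid, 60 mm diameter, 70 mm tall, on the bench to the left of the jig
Mind the look-alikes: they are no part of the job. There is more than one size of the plate; the one meant has the size given above.

How it is judged:
By the outcome, as a careful person would: the job done as asked, in the order asked, and still so for the second after the job is handed in, with the robot touching nothing.
It also fails if it takes over 42 s, if anything falls off the work surface, if the arm or the gripper's body presses on something with over 40 N, if the wrist force passes 120 N, or if a joint passes its speed limit or range.

ROBOT

A 6-joint arm with a two-finger parallel gripper is mounted at the origin on the work surface. World frame = base frame: x ahead of the robot, y to its left, z up, the work surface at z = 0. Lengths are in mm, angles in degrees, forces in N, time in s.
With the tool pointing down it reaches from about 300 to 775 mm from the base axis. Payload 14.6 kg.
Tool frame: the origin (TCP) lies midway between the tips of the shut fingers; the grasp point (between the pads) lies 19 mm behind it (tcp_to_grasp is the z of the grasp point in the tool frame, in mm); z points along the fingers, y is the direction in which the jaws open and shut (so a half turn about z gives the same grasp; the last joint's range is limited). The gripper opens to 94 mm and grips with 3 to 60 N. Pads are 16 mm wide; open, the fingers measure 119 mm over their backs; the gripper's body (75 mm by 177 mm) begins 78 mm behind the grasp point.
Start: joints at [-76.753, 17.183, 87.147, -0, 75.671, -3.816], TCP at [161.373, -525.783, 205.446] pointing down, gripper open.
Joint ranges: [-173.82, 173.82], [-45.26, 126.66], [13.44, 144.39], [-59.66, 239.66], [0, 175.72], [-146.38, 146.38]. Speed limits (degrees/s): [127.2, 127.2, 147.25, 180, 180, 180].

INTERFACE

Orientations are given as [roll, pitch, yaw] about the fixed x, y, z axes, in that order (R = Rz(yaw) Ry(pitch) Rx(roll)).
In Python, from station import get_obs, snapshot, get_calibration, sign_off, tcp_to_grasp gives the robot as it stands. The module is installed in compiled form; this text tells all that it offers.
- The arm moves only by the tool move_arm, never from a script. Its argument "increments" is a list of rows, each a list of 7 numbers: the shift along the tool's x, y, z in cm, then the turn, a rotation vector about the tool's x, y, z in rad, then the opening, from -1 (shut) to 1 (fully open). A call has 1 to 10 rows; each row shifts and turns the commanded pose from where the row before left it, along the tool's axes as they then stand; what a row does not reach is not made up. A row lasts 1/8 s, in which the tool goes at most 62.5 mm and 10.7 degrees, less where a joint would pass 70% of its speed; a pose out of reach is approached as far as the arm can. A call with a gripper value outside its range is refused whole. The fingers move at their own pace and stop on an object; the grip force is fixed at half the most. Time passes only in rows, so rows that do not move let the fingers close. It gives the time, the measured TCP pose, the force and the opening at its end, in the units of the state.
- get_obs(): the state, without advancing time (a new reading comes with each control period).
- snapshot(name): name is "side" or "top"; returns the picture (480x640x3 uint8, red, green, blue); there is no depth.
- get_calibration(name): a dict with "fx", "fy", "cx", "cy" (pixels), "rvec" (rotation vector, rad) and "tvec" (3), from world to camera coordinates, as OpenCV has them. Camera axes: x right, y down, z forward; pixel columns grow to the right and rows downward; lengths in mm; the calibration is good to about 2 mm. A picture is of the moment at which its call begins. get_calibration takes no time and is no camera call.
- sign_off(): hands the job in, once; it reports no verdict.
The state is a dict: "clock": time; "joints": joint angles; "dq": joint speeds; "joint_torque": joint torques, N m; "tcp_pos": TCP position; "eef_rot": TCP orientation; "contact_force": force on the tool from outside, world axes, zero at the start; "ft_torque": the same for the moment, N m; "opening": finger opening in mm.
Only numpy, scipy, OpenCV 4.12 (cv2) and the standard library are available. Lean on these libraries where they do the work, as an engineer would, in place of code of your own. Each camera call takes 0.05 s, during which the arm holds its last target. There are 200 camera calls.

## Working session

There is one attempt and no reset: what is moved stays moved. The work goes in short steps, Python scripts to look and compute and a tool call to move; the robot and the scene stay as the last step left them, time stands still between calls to the robot, and variables do not carry over. Pictures are saved under pics/ and viewed, about 8 in all and at most 12, crops included, and the job is handed in when it is done.

Besides the shell and the picture viewer there is one more tool, called after "Request:" as name([rows], argument=value, ...), one row to a line, values as JSON. move_arm: Moves the arm, as the interface text tells. Its arguments: {"type":"object","properties":{"increments":{"type":"array"}},"required":["increments"]}

```bash
mkdir -p pics
python3 - <<'E'
from station import *
import cv2
for n in("top","side"):
    cv2.imwrite(f"pics/{n}0.png",snapshot(n)[:,:,::-1]); print(n,get_calibration(n))
print(get_obs(),tcp_to_grasp)
E
```

```text
top {'fx': 437.698389444279, 'fy': 437.698389444279, 'cx': 325.90396390288566, 'cy': 241.40946408435138, 'rvec': array([ 2.16406937, -2.13805107,  0.15970461]), 'tvec': array([  13.75999012,  494.56603431, 1026.97129763])}
side {'fx': 468.11357732532576, 'fy': 468.11357732532576, 'cx': 322.19582667734915, 'cy': 235.93802594716757, 'rvec': array([ 0.54777563, -2.46785933,  1.41860902]), 'tvec': array([431.40536342, 166.973876  , 792.20124526])}
{'clock': 0.1, 'joints': array([-7.67546166e+01,  1.72110592e+01,  8.71764080e+01, -3.74270240e-04,
        7.56709487e+01, -3.81364817e+00]), 'dq': array([ 0.19280836, -0.05217277, -0.1195317 ,  0.05069451,  0.05476305,
       -0.0723921 ]), 'joint_torque': array([ 7.30574757e-04, -5.32645476e+01, -3.53283620e+01,  7.09515042e-02,
        2.35044683e-02, -4.26154634e-05]), 'tcp_pos': array([ 161.30820923, -525.56619499,  204.95881561]), 'eef_rot': array([-1.79941689e+02, -3.52360214e-03,  1.70591225e+01]), 'contact_force': array([-0.45232585, -0.61750828, -0.9001889 ]), 'ft_torque': array([-0.00679614,  0.0252827 ,  0.01388622]), 'opening': 94.17487137505765} -18.8
```

View pics/top0.png

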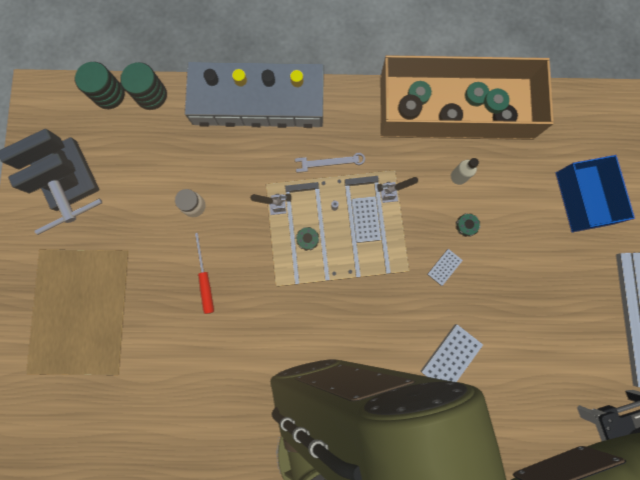

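View pics/side0.png

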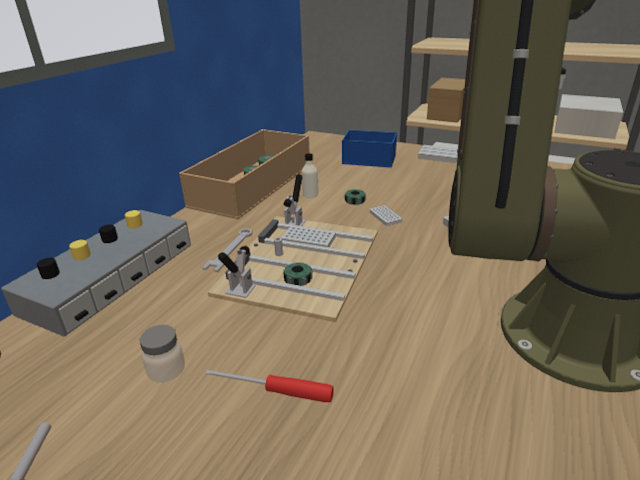

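Top view: the jig's board corners are near (267,180), (394,172), (408,270) and (274,285). Candidates for the plate are the one in the right lane at (367,219), a small plate on the bench at (445,267), and a large plate on the bench at (452,353). I choose the one in the right lane, which makes it the right clamp, with its handle at about (405,185). I'll check this in a crop.

```bash
cat > h.py <<'E'
import numpy as np, cv2
from station import *
def ray(name,uv,z):
    c=get_calibration(name);R=cv2.Rodrigues(c["rvec"])[0];t=c["tvec"]
    K=np.array([[c["fx"],0,c["cx"]],[0,c["fy"],c["cy"]],[0,0,1]])
    uv=np.atleast_2d(uv).astype(float)
    d=(R.T@np.linalg.inv(K)@np.c_[uv,np.ones(len(uv))].T).T
    o=-R.T@t
    return o+d*((z-o[2])/d[:,2:3])
def proj(name,P):
    c=get_calibration(name)
    K=np.array([[c["fx"],0,c["cx"]],[0,c["fy"],c["cy"]],[0,0,1]])
    return cv2.projectPoints(np.atleast_2d(P).astype(float),c["rvec"],c["tvec"],K,None)[0][:,0]
E
python3 - <<'E'
from h import *
im=cv2.imread("pics/top0.png")
cr=im[155:295,255:430]
cv2.imwrite("pics/crop0.png",cv2.resize(cr,None,fx=4.5,fy=4.2,interpolation=cv2.INTER_CUBIC))
E
```

```text
(no output)
```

View pics/crop0.png

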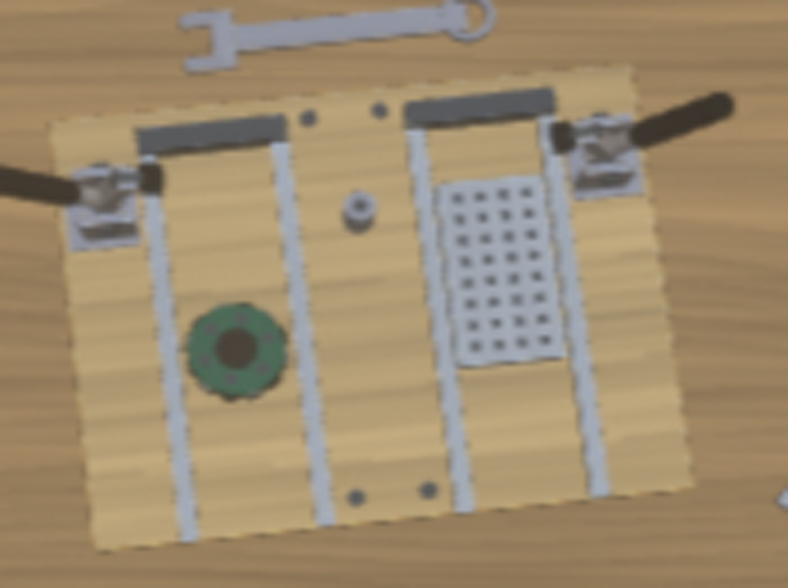

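The crop shows the right-lane plate with corners at crop (435,183), (543,175), (564,355), (458,367). The wheel is in the left lane and the right handle leans outward, tip at crop (725,105). Next I'll fit the jig's pose.

```bash
cat >> h.py <<'E'
def crop2px(p): return np.array(p,float)/[4.5,4.2]+[255,155]
def fit(F,W):
    F=np.array(F,float);W=np.array(W)[:,:2]
    a=F-F.mean(0);b=W-W.mean(0)
    th=np.arctan2((a[:,0]*b[:,1]-a[:,1]*b[:,0]).sum(),(a*b).sum())
    R=np.array([[np.cos(th),-np.sin(th)],[np.sin(th),np.cos(th)]])
    return th,R,W.mean(0)-R@F.mean(0),F
E
python3 - <<'E'
from h import *
B=ray("top",crop2px([(52,120),(632,66),(692,487),(97,550)]),12)
th,R,t,F=fit([(140,165),(140,-165),(-120,-165),(-120,165)],B)
print(np.degrees(th),t); print("res",((B[:,:2]-t)@R-F).round(1))
P=ray("top",crop2px([(435,183),(543,175),(564,355),(458,367)]),27)
print("plate fix",((P[:,:2]-t)@R).round(1))
S=ray("top",crop2px([(405,127),(553,115)]),28)
print("stop",((S[:,:2]-t)@R).round(1))
tip=ray("top",crop2px([(722,105)]),115);print("tip",((tip[:,:2]-t)@R).round(1))
im=cv2.imread("pics/side0.png")
def w(x,y,z): return np.r_[R@[x,y]+t,z]
pts=[w(140,165,12),w(140,-165,12),w(-120,-165,12),w(-120,165,12),w(80,-185,115),w(80,185,115),w(110,-33,30),w(110,-117,30)]
for q in proj("side",pts): cv2.circle(im,tuple(int(round(v*16)) for v in q),32,(0,0,255),-1,shift=4)
cv2.imwrite("pics/side_chk.png",cv2.resize(im[160:320,190:390],None,fx=4,fy=3.7,interpolation=cv2.INTER_CUBIC))
E
```

```text
6.91973741709361 [524.47364811  -8.72398323]
res [[-0.5 -0.8]
 [-1.9  0.9]
 [ 1.8  1.7]
 [ 0.6 -1.9]]
plate fix [[  74.5  -43.5]
 [  72.9 -103.4]
 [ -35.1 -101.3]
 [ -35.9  -43.1]]
stop [[ 109.8  -30.9]
 [ 108.3 -113.3]]
tip [[  81.4 -185.7]]
```

View pics/side_chk.png

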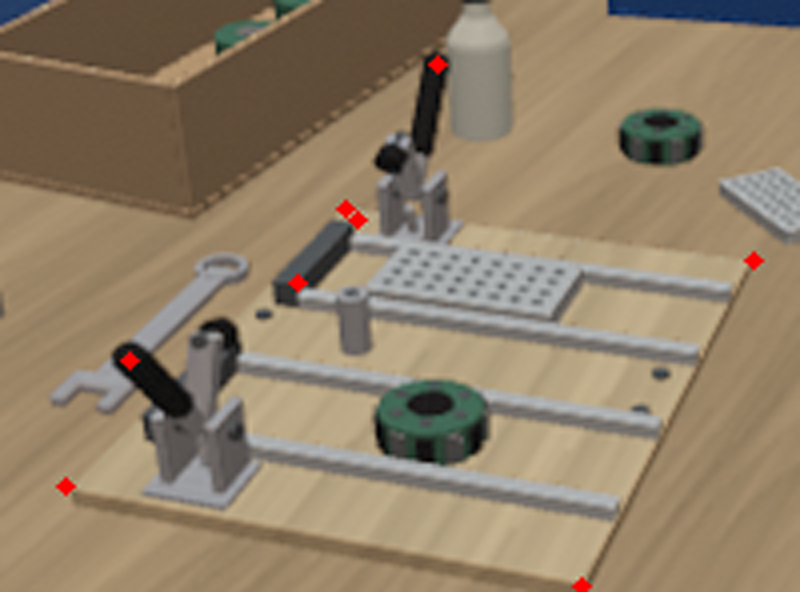

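Projected points match the side view within a few mm. The plate's centre is at about fixture x 19, so it has about 36 mm to go. Next I'll work out the moves.

```bash
cat >> h.py <<'E'
from scipy.spatial.transform import Rotation as Ro
YAW=6.5; T=np.array([524.5,-8.7])
a=np.radians(YAW); RF=np.array([[np.cos(a),-np.sin(a)],[np.sin(a),np.cos(a)]])
def to(x,y,z,yaw=YAW):
    o=get_obs(); R=Ro.from_euler("xyz",o["eef_rot"],degrees=True)
    d=np.r_[RF@[x,y]+T,z]-o["tcp_pos"]
    G=Ro.from_euler("xyz",[180,0,yaw],degrees=True)
    print("fix tcp",((o["tcp_pos"][:2]-T)@RF).round(1),o["tcp_pos"][2].round(1))
    print("target",(x,y,z),"world d",d.round(1),"tool d cm",(R.inv().apply(d)/10).round(2),"in goal-oriented tool",(G.inv().apply(d)/10).round(2),"rot",(R.inv()*G).as_rotvec().round(4),"F",o["contact_force"].round(1),"t",o["clock"])
E
python3 - <<'E'
from h import *
to(-75,-74,205)
g=ray("top",[(472,163)],120)[:,:2];print("glue",(g-T)@RF)
s=ray("top",[(468,225)],24)[:,:2];print("spare",(s-T)@RF)
E
```

```text
fix tcp [-419.4 -472.4] 205.0
target (-75, -74, 205) world d [297.1 434.9   0. ] tool d cm [ 4.115e+01 -3.286e+01  3.000e-02] in goal-oriented tool [ 34.44 -39.84  -0.  ] rot [-0.001   0.      0.1843] F [-0.5 -0.6 -0.9] t 0.1
glue [[ 108.33939513 -318.46192934]]
spare [[ -19.7672211  -322.07368311]]
```

Request:
move_arm([
  [0, 0, 0, 0, 0, 0.184, -1],
  [3.4, -4, 0, 0, 0, 0, -1],
  [3.4, -4, 0, 0, 0, 0, -1],
  [3.4, -4, 0, 0, 0, 0, -1],
  [3.4, -4, 0, 0, 0, 0, -1],
  [3.4, -4, 0, 0, 0, 0, -1],
  [3.4, -4, 0, 0, 0, 0, -1],
  [3.4, -4, 0, 0, 0, 0, -1],
  [3.4, -4, 0, 0, 0, 0, -1],
  [3.4, -4, 0, 0, 0, 0, -1],
])

```text
clock: 1.35
tcp_pos: [425.1, -131.7, 205.4]
eef_rot: [-180.0, 0.0, 6.5]
contact_force: [0.3, -0.8, -0.2]
opening: 0.8
```

Run:
```python
from h import *
to(-70,-74,18)
print(get_obs()["opening"])
```

```text
fix tcp [-112.6 -111. ] 205.4
target (-70, -74, 18) world d [  38.2   41.6 -187.4] tool d cm [ 4.27 -3.7  18.74] in goal-oriented tool [ 4.26 -3.7  18.74] rot [-0.      0.      0.0003] F [ 0.3 -0.8 -0.2] t 1.35
0.8025233376966363
```

Request:
move_arm([
  [2.1, -1.8, 0, 0, 0, 0, -1],
  [2.1, -1.9, 0, 0, 0, 0, -1],
  [0, 0, 4, 0, 0, 0, -1],
  [0, 0, 4, 0, 0, 0, -1],
  [0, 0, 4, 0, 0, 0, -1],
  [0, 0, 3, 0, 0, 0, -1],
  [0, 0, 2.2, 0, 0, 0, -1],
  [0, 0, 1.5, 0, 0, 0, -1],
  [0, 0, 0, 0, 0, 0, -1],
])

```text
clock: 2.48
tcp_pos: [461.6, -91.7, 17.8]
eef_rot: [-180.0, 0.1, 6.5]
contact_force: [0.4, 0.5, 0.1]
opening: 0.3
```

Run:
```python
from h import *
to(-8,-74,18)
im=snapshot("side")[:,:,::-1]
cv2.imwrite("pics/s1.png",cv2.resize(im[160:320,190:390],None,fx=4,fy=3.7,interpolation=cv2.INTER_CUBIC))
```

```text
fix tcp [-71.9 -75.4] 17.8
target (-8, -74, 18) world d [63.3  8.6  0.2] tool d cm [ 6.39 -0.13 -0.03] in goal-oriented tool [ 6.39 -0.14 -0.02] rot [-0.0006  0.0015  0.0004] F [0.4 0.5 0.1] t 2.475
```

View pics/s1.png

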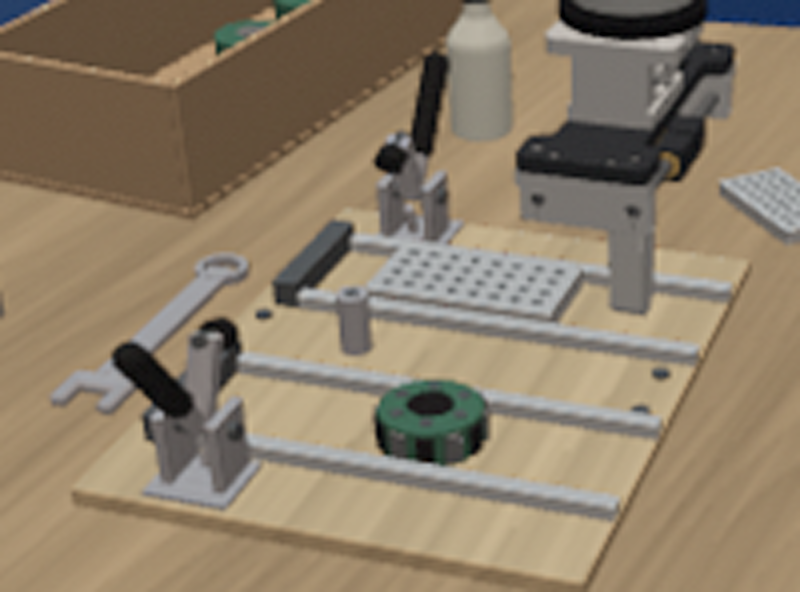

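The shut fingers stand in the right lane behind the plate, at crop (632,300), clear of the rails. Pushing now.

Request:
move_arm([
  [0.8, 0, 0, 0, 0, 0, -1],
  [0.8, 0, 0, 0, 0, 0, -1],
  [0.6, 0, 0, 0, 0, 0, -1],
  [0.5, 0, 0, 0, 0, 0, -1],
  [0.5, 0, 0, 0, 0, 0, -1],
  [0.5, 0, 0, 0, 0, 0, -1],
  [0.5, 0, 0, 0, 0, 0, -1],
  [0.5, 0, 0, 0, 0, 0, -1],
  [0.4, 0, 0, 0, 0, 0, -1],
  [0.3, 0, 0, 0, 0, 0, -1],
])

```text
clock: 3.78
tcp_pos: [515.9, -85.7, 18.4]
eef_rot: [-180.0, 0.0, 6.5]
contact_force: [-1.2, -0.1, 1.2]
opening: 0.5
```

Request:
move_arm([
  [0.2, 0, 0, 0, 0, 0, -1],
  [0.2, 0, 0, 0, 0, 0, -1],
  [0.1, 0, 0, 0, 0, 0, -1],
])

```text
clock: 4.15
tcp_pos: [520.7, -85.1, 18.4]
eef_rot: [-180.0, 0.0, 6.5]
contact_force: [-1.8, 0.1, 0.3]
opening: 0.2
```

Request:
move_arm([
  [0.1, 0, 0, 0, 0, 0, -1],
  [0.1, 0, 0, 0, 0, 0, -1],
])

```text
clock: 4.4
tcp_pos: [522.7, -84.9, 18.4]
eef_rot: [-180.0, -0.0, 6.5]
contact_force: [-0.7, 0.0, 0.5]
opening: 0.3
```

Run:
```python
from h import *
to(-8,-74,18)
```

```text
fix tcp [-10.4 -75.5] 18.4
target (-8, -74, 18) world d [ 2.2  1.8 -0.4] tool d cm [ 0.24 -0.15  0.04] in goal-oriented tool [ 0.24 -0.15  0.04] rot [-0.     -0.      0.0003] F [-0.7  0.   0.5] t 4.4
```

Request:
move_arm([
  [0.1, 0, 0, 0, 0, 0, -1],
  [0.1, 0, 0, 0, 0, 0, -1],
])

```text
clock: 4.65
tcp_pos: [524.7, -84.7, 18.4]
eef_rot: [-180.0, -0.0, 6.5]
contact_force: [-1.6, 0.1, -0.1]
opening: 0.1
```

Request:
move_arm([
  [0.1, 0, 0, 0, 0, 0, -1],
])

```text
clock: 4.78
tcp_pos: [525.0, -84.6, 18.4]
eef_rot: [-180.0, 0.1, 6.5]
contact_force: [-10.0, -2.3, 6.3]
opening: 0.5
```

Request:
move_arm([
  [0.1, 0, 0, 0, 0, 0, -1],
])

```text
clock: 4.9
tcp_pos: [525.2, -84.6, 18.4]
eef_rot: [-180.0, 0.2, 6.5]
contact_force: [-17.0, -2.7, 12.6]
opening: 0.4
```

The force jumps to 17 N with the TCP at fixture x ≈ -8, which is where a plate that is home would put it. I'll back off, lift and look.

Request:
move_arm([
  [0.05, 0, 0, 0, 0, 0, -1],
  [0, 0, 0, 0, 0, 0, -1],
  [-0.5, 0, 0, 0, 0, 0, -1],
  [-2, 0, 0, 0, 0, 0, -1],
  [-2, 0, 0, 0, 0, 0, -1],
  [0, 0, -4, 0, 0, 0, -1],
  [0, 0, -5, 0, 0, 0, -1],
  [0, 0, -5, 0, 0, 0, -1],
  [0, 0, -5, 0, 0, 0, -1],
])

```text
clock: 6.02
tcp_pos: [482.4, -89.4, 210.3]
eef_rot: [180.0, -0.1, 6.5]
contact_force: [0.2, 0.3, 0.0]
opening: 0.8
```

Run:
```python
from h import *
im=snapshot("side")[:,:,::-1]; to(80,-235,210)
a=cv2.resize(im[190:270,240:340],None,fx=7,fy=7,interpolation=cv2.INTER_CUBIC)
cv2.imwrite("pics/s2.png",a)
```

```text
fix tcp [-49.1 -76.2] 216.9
target (80, -235, 210) world d [ 146.2 -143.2   -6.9] tool d cm [12.89 15.89  0.86] in goal-oriented tool [12.91 15.88  0.69] rot [ 0.0034 -0.0092  0.0005] F [0.2 0.1 6.3] t 6.075
```

View pics/s2.png

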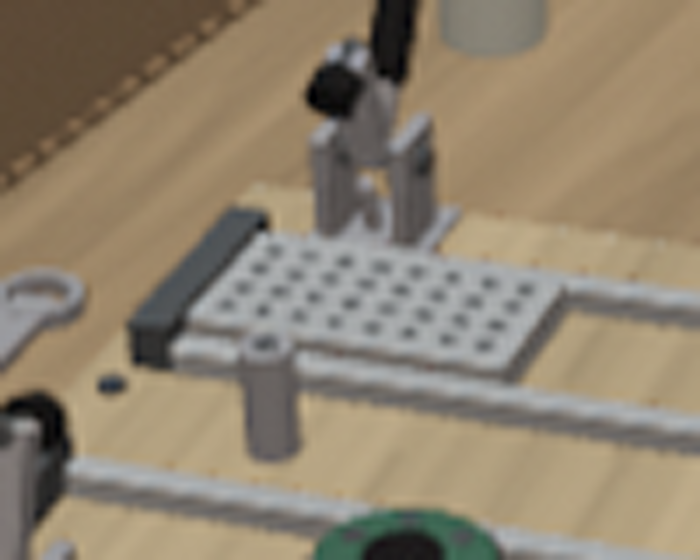

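The plate sits against the stop, with no gap along its edge at crop (225,280), and the standoff is untouched. Going round to the outer side of the right handle.

Request:
move_arm([
  [3.2, 4, 0, 0, 0, 0, -1],
  [3.2, 4, 0, 0, 0, 0, -1],
  [3.2, 4, 0, 0, 0, 0, -1],
  [3.3, 3.9, 0, 0, 0, 0, -1],
  [0, 0, 0, 0, 0, 0, -1],
  [0, 0, 3, 0, 0, 0, -1],
  [0, 0, 4, 0, 0, 0, -1],
  [0, 0, 3, 0, 0, 0, -1],
  [0, 0, 1.3, 0, 0, 0, -1],
  [0, 0, 0, 0, 0, 0, -1],
])

```text
clock: 7.32
tcp_pos: [628.5, -232.5, 95.6]
eef_rot: [-180.0, 0.0, 6.5]
contact_force: [0.8, -1.0, 0.8]
opening: 0.5
```

Run:
```python
from h import *
im=snapshot("side")[:,:,::-1]; to(81,-205,100)
cv2.imwrite("pics/s3.png",cv2.resize(im[130:250,240:390],None,fx=5,fy=5,interpolation=cv2.INTER_CUBIC))
```

```text
fix tcp [  78.4 -234.4] 96.6
target (81, -205, 100) world d [-0.7 29.5  3.4] tool d cm [ 0.26 -2.94 -0.34] in goal-oriented tool [ 0.26 -2.94 -0.34] rot [ 0.0006 -0.0012  0.0005] F [ 0.4 -0.6  0.3] t 7.375
```

View pics/s3.png

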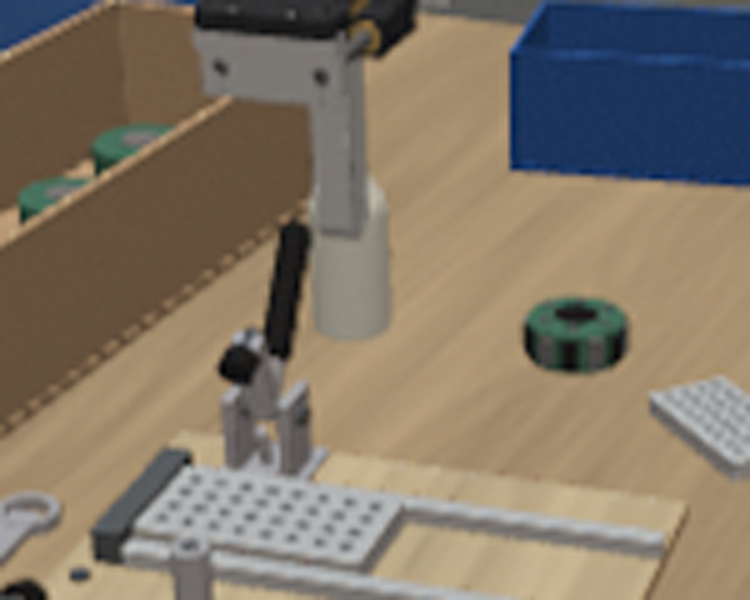

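The fingers hang outside the handle, at crop (340,230) against the handle tip at (295,230). Pushing inward now.

Request:
move_arm([
  [0.2, -0.8, 0, 0, 0, 0, -1],
  [0, -0.8, 0, 0, 0, 0, -1],
  [0, -0.7, 0, 0, 0, 0, -1],
  [0, -0.7, 0, 0, 0, 0, -1],
  [0, -0.7, 0, 0, 0, 0, -1],
  [0, -0.7, 0, 0, 0, 0, -1],
])

```text
clock: 8.12
tcp_pos: [626.3, -189.9, 97.0]
eef_rot: [179.8, -0.2, 6.5]
contact_force: [0.8, -5.7, 5.1]
opening: 0.5
```

Request:
move_arm([
  [0, -0.7, 0, 0, 0, 0, -1],
  [0, -0.7, 0, 0, 0, 0, -1],
  [0, -0.6, 0, 0, 0, 0, -1],
  [0, -0.6, 0, 0, 0, 0, -1],
])

```text
clock: 8.62
tcp_pos: [622.5, -162.4, 95.2]
eef_rot: [-180.0, 0.0, 6.5]
contact_force: [-0.1, -0.5, 1.0]
opening: 0.4
```

Run:
```python
from h import *
to(81,-145,96)
```

```text
fix tcp [  80.  -163.8] 95.2
target (81, -145, 96) world d [-1.1 18.8  0.8] tool d cm [ 0.1  -1.88 -0.08] in goal-oriented tool [ 0.1  -1.88 -0.08] rot [-0.0004  0.0005  0.0005] F [-0.1 -0.5  1. ] t 8.625
```

Request:
move_arm([
  [0, -0.6, 0, 0, 0, 0, -1],
  [0, -0.6, 0, 0, 0, 0, -1],
  [0, -0.6, 0, 0, 0, 0, -1],
  [0, -0.4, 0, 0, 0, 0, -1],
  [0, 0, 0, 0, 0, 0, -1],
])

```text
clock: 9.25
tcp_pos: [620.2, -140.9, 95.5]
eef_rot: [-180.0, 0.0, 6.5]
contact_force: [0.2, -0.5, -0.1]
opening: 0.4
```

Run:
```python
from h import *
im=snapshot("side")[:,:,::-1]; to(81,-225,200)
cv2.imwrite("pics/s4.png",cv2.resize(im[130:250,240:390],None,fx=5,fy=5,interpolation=cv2.INTER_CUBIC))
```

```text
fix tcp [  80.1 -142.4] 95.5
target (81, -225, 200) world d [ 10.3 -82.  104.5] tool d cm [  0.09   8.26 -10.45] in goal-oriented tool [  0.09   8.26 -10.45] rot [0.     0.     0.0005] F [-0.1 -0.2  0.2] t 9.3
```

View pics/s4.png

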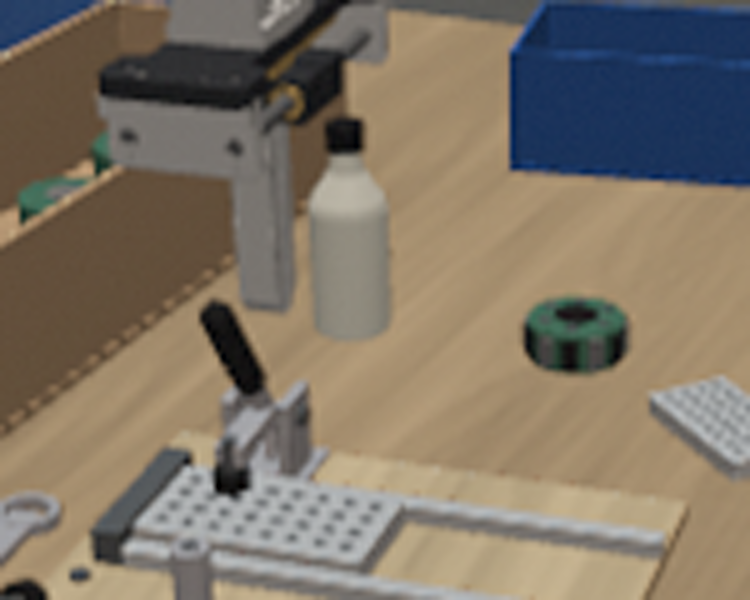

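The clamp has snapped shut. Its pad is on the plate at crop (232,478), the handle leans inward with its tip at (215,312), and the force is about 0. Backing away outward and up, then over toward the robot so the top view is clear.

Request:
move_arm([
  [0, 3, 0, 0, 0, 0, -1],
  [0, 3, -1, 0, 0, 0, -1],
  [0, 2, -3, 0, 0, 0, -1],
  [0, 0, -4, 0, 0, 0, -1],
  [0, 0, -4, 0, 0, 0, -1],
  [-3, 4, 0, 0, 0, 0, -1],
  [-3, 4, 0, 0, 0, 0, -1],
  [-3, 4, 0, 0, 0, 0, -1],
  [0, 0, 0, 0, 0, 0, -1],
  [0, 0, 0, 0, 0, 0, -1],
])

```text
clock: 10.55
tcp_pos: [553.7, -349.9, 215.4]
eef_rot: [-180.0, -0.0, 6.5]
contact_force: [-0.4, 0.1, 0.5]
opening: -0.0
```

Run:
```python
from h import *
to(0,-340,200)
a=snapshot("top")[:,:,::-1]; b=snapshot("side")[:,:,::-1]
A=cv2.resize(a[140:300,240:440],None,fx=2.5,fy=2.5,interpolation=cv2.INTER_CUBIC)
B=cv2.resize(b[170:330,190:390],None,fx=1.5,fy=2.5)[:,:300]
cv2.imwrite("pics/end.png",np.hstack([A,B]))
```

```text
fix tcp [  -9.7 -342.3] 215.4
target (0, -340, 200) world d [  9.3   3.4 -15.4] tool d cm [ 0.97 -0.23  1.54] in goal-oriented tool [ 0.97 -0.23  1.54] rot [-0.0002 -0.0001  0.0001] F [-0.4  0.1  0.5] t 10.55
```

View pics/end.png

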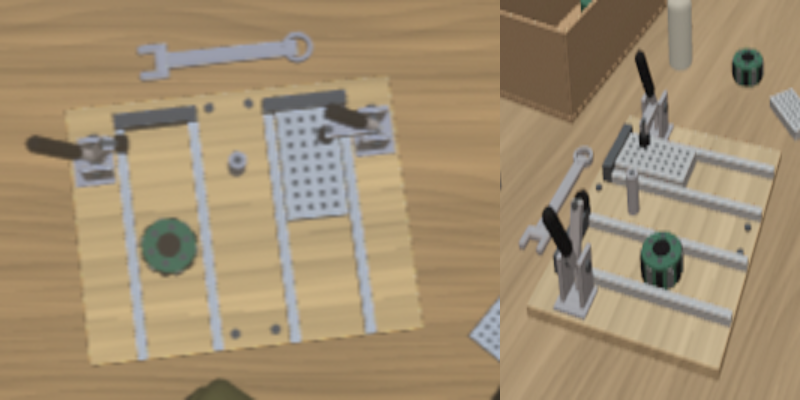

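The final picture shows the plate flush against the right stop (315,110), the right clamp closed with its pad on the plate (325,135), and the left clamp open (55,148). The wheel (168,245), standoff (237,162) and wrench are where they were.

```bash
python3 -c "
from station import *
print(sign_off())"
```

```text
the job is handed in; nothing more can be done
None
```

The plate is flush against the right lane's stop with that lane's clamp snapped shut on it, and I've handed the job in. I pushed the plate about 36 mm with shut fingers, then pushed the right handle in past centre, and backed the arm away.

- **Plate:** at the stop the force rose to 17 N, with the fingers about where a plate that is home would put them. The pictures from both cameras show no gap.
- **Clamp:** the pad rests on the plate, and the contact force was about 0 N afterwards.
- **Everything else:** the left clamp is still open. The wheel, standoff and wrench look unmoved in the last picture. I never went near the other things, but that picture did not show all of them.
- **Time and force:** the clock read about 10.6 s at the end. The highest force I read was about 21 N in total (17 N of it along the lane). The last nudge against the stop was not read separately.

No check failed. The only disagreement was 1 to 3 mm between the measured jig points and the fitted pose.

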